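# Flip the stock tags on the module bins

## Robot

A 6-joint arm with a two-finger parallel gripper is mounted at the origin on the work surface. World frame = base frame: x ahead of the robot, y to its left, z up, the work surface at z = 0. Lengths are in mm, angles in rad, forces in N, time in s.
With the tool pointing down it reaches from about 300 to 875 mm from the base axis. Payload 6.4 kg.
Tool frame: the origin (TCP) lies on the centre line of the jaws, within the pads' length; the fingertips stand 14 mm ahead of it and the grasp point (between the pads) lies 5 mm behind it; z points along the fingers, y is the line along which they close (so a half turn about z gives the same grasp; the last joint's range is limited). The gripper opens to 88 mm and grips with 3 to 60 N. Pads are 18 mm wide; open, the fingers measure 123 mm over their backs; the gripper's body (75 mm by 187 mm) begins 45 mm behind the grasp point.
Start: joints at [-1.512, 0.181, 1.607, -0, 1.354, -0.206], TCP at [150.503, -554.969, 252.714] pointing down, gripper open.
Joint ranges: [-2.99, 2.99], [-0.89, 2.07], [0.3, 2.58], [-1.14, 4.28], [0, 2.63], [-3.12, 3.12]. Speed limits (rad/s): [2.57, 2.57, 3.01, 3.14, 3.14, 3.14].

## Interface

Orientations are given as a rotation vector (axis times angle).
In Python, from station import manip gives the robot as it stands.
- The arm moves only by the tool play_rows, never from a script. Its argument "deltas" is a list of rows, each a list of 7 numbers: the opening, from -1 (shut) to 1 (fully open), then the shift along the world's x, y, z scaled (see below), then the turn, a rotation vector about the world's x, y, z scaled (see below). A call has exactly 10 rows; each row shifts and turns the commanded pose from where the row before left it; what a row does not reach is not made up. The controller multiplies each number of a shift by 20 mm and each number of a turn by 30 degrees. A row lasts 1/10 s, in which the tool goes at most 50 mm and 8.59 degrees, less where a joint would pass 70% of its speed; a pose out of reach is approached as far as the arm can. A call with a number of a shift or a turn outside -1 to 1 is refused whole. A call with a gripper value outside its range is refused whole. The fingers move at their own pace and stop on an object; "grip_force" is the grip in N (left out, the last holds). Time passes only in rows, so rows that do not move let the fingers close, or fill a call up. It gives the time, the measured TCP pose, the force, the opening and the grip force at its end, in the units of the state.
- manip.get_state(): the state, without advancing time (a new reading comes with each control period).
- manip.snapshot(name): name is "scene" or "side" or "wrist"; returns the picture (384x512x3 uint8, red, green, blue); there is no depth.
- manip.get_calibration(name): a dict with "fx", "fy", "cx", "cy" (pixels), "R" (3x3) and "t" (3): a world point X has camera coordinates R X + t. Camera axes: x right, y down, z forward; pixel columns grow to the right and rows downward; lengths in mm; the calibration is good to about 2 mm. A picture is of the moment at which its call begins: read the wrist's pose just before it. get_calibration takes no time and is no camera call; for the wrist camera it gives the pose at the moment of the call.
- manip.sign_off(): hands the job in; it is judged then, once.
The state is a dict: "time": time; "joint_pos": joint angles; "qd": joint speeds; "tau": joint torques, N m; "eef_pos": TCP position; "orientation": TCP orientation; "force": force on the tool from outside, world axes, zero at the start; "wrist_torque": the same for the moment, N m; "grip_width": finger opening in mm; "grip_force": force on a finger pad.
Only numpy, scipy, OpenCV 4.12 (cv2) and the standard library are available. Lean on these libraries where they do the work, as an engineer would, in place of code of your own. Each camera call takes 0.05 s, during which the arm holds its last target. There are 200 camera calls.

## Task

Flip the hinged stock tags on the rail so that the tag of every full bin (two module boxes in it) leans back over its bin with the dot face up, and the tag of any bin that is not full leans out on the robot side with the bar face up, each right over on its stop. Tip the tags over lightly with the fingertips, without pinching or forcing them, and leave the boxes and everything else on the bench where they are.

Things in the scene. Friction and masses are not known exactly. Their poses are not given: they have to be found in the camera images.
- clip_a: fixed steel clip, 20 x 76 mm, in one of four places (115 mm pitch) on a fixed aluminium rail 12 mm thick, 480 long, 70 high, and its slick white plastic tag (60 mm wide, 4 thick, 40 g, free edge 52 mm from its hinge). Origin at the rail's top, mid thickness; x points across the rail to the bins, y along it, z up. Hinge axis along y, 10 mm above the origin. Clips, rail and bins share one yaw.
- tag_a (a joint): hinge angle (rad) of this clip's tag. 0: leans 45 deg from upright to the robot side, black raised bar (44 x 9 mm) face up. 1.56: leans 45 deg over its bin, black raised dot (28 mm) face up. Resting, its free edge is 37 mm beside the hinge axis and 37 mm above it. Swings freely, upright at 0.78; once past upright it falls by itself to its stop at 0 or 1.56.
- clip_b: fixed steel clip, 20 x 76 mm, in one of four places (115 mm pitch) on a fixed aluminium rail 12 mm thick, 480 long, 70 high, and its slick white plastic tag (60 mm wide, 4 thick, 40 g, free edge 52 mm from its hinge). Origin at the rail's top, mid thickness; x points across the rail to the bins, y along it, z up. Hinge axis along y, 10 mm above the origin. Clips, rail and bins share one yaw.
- tag_b (a joint): hinge angle (rad) of this clip's tag. 0: leans 45 deg from upright to the robot side, black raised bar (44 x 9 mm) face up. 1.56: leans 45 deg over its bin, black raised dot (28 mm) face up. Resting, its free edge is 37 mm beside the hinge axis and 37 mm above it. Swings freely, upright at 0.78; once past upright it falls by itself to its stop at 0 or 1.56.
- clip_c: fixed steel clip, 20 x 76 mm, in one of four places (115 mm pitch) on a fixed aluminium rail 12 mm thick, 480 long, 70 high, and its slick white plastic tag (60 mm wide, 4 thick, 40 g, free edge 52 mm from its hinge). Origin at the rail's top, mid thickness; x points across the rail to the bins, y along it, z up. Hinge axis along y, 10 mm above the origin. Clips, rail and bins share one yaw.
- tag_c (a joint): hinge angle (rad) of this clip's tag. 0: leans 45 deg from upright to the robot side, black raised bar (44 x 9 mm) face up. 1.56: leans 45 deg over its bin, black raised dot (28 mm) face up. Resting, its free edge is 37 mm beside the hinge axis and 37 mm above it. Swings freely, upright at 0.78; once past upright it falls by itself to its stop at 0 or 1.56.
- clip_d: fixed steel clip, 20 x 76 mm, in one of four places (115 mm pitch) on a fixed aluminium rail 12 mm thick, 480 long, 70 high, and its slick white plastic tag (60 mm wide, 4 thick, 40 g, free edge 52 mm from its hinge). Origin at the rail's top, mid thickness; x points across the rail to the bins, y along it, z up. Hinge axis along y, 10 mm above the origin. Clips, rail and bins share one yaw.
- tag_d (a joint): hinge angle (rad) of this clip's tag. 0: leans 45 deg from upright to the robot side, black raised bar (44 x 9 mm) face up. 1.56: leans 45 deg over its bin, black raised dot (28 mm) face up. Resting, its free edge is 37 mm beside the hinge axis and 37 mm above it. Swings freely, upright at 0.78; once past upright it falls by itself to its stop at 0 or 1.56.
- bin_a: fixed grey open bin, 100 x 96 x 45 mm high, walls and floor 3 mm, origin under its centre, which lies 80 mm beyond the rail's centre line straight behind one of the tags (that tag is the bin's own). It holds one or two module boxes; with two it is full.
- bin_b: fixed grey open bin, 100 x 96 x 45 mm high, walls and floor 3 mm, origin under its centre, which lies 80 mm beyond the rail's centre line straight behind one of the tags (that tag is the bin's own). It holds one or two module boxes; with two it is full.
- bin_c: fixed grey open bin, 100 x 96 x 45 mm high, walls and floor 3 mm, origin under its centre, which lies 80 mm beyond the rail's centre line straight behind one of the tags (that tag is the bin's own). It holds one or two module boxes; with two it is full.
- bin_d: fixed grey open bin, 100 x 96 x 45 mm high, walls and floor 3 mm, origin under its centre, which lies 80 mm beyond the rail's centre line straight behind one of the tags (that tag is the bin's own). It holds one or two module boxes; with two it is full.
- box_1: loose die-cast aluminium module box, 70 x 40 x 50 mm high (in a bin, the tops of its two brass connectors are 57 mm above the bench), about 0.14 kg, origin under its centre, standing in one of the bins, tops below the tags' hinges.
- box_2: loose die-cast aluminium module box, 70 x 40 x 50 mm high (in a bin, the tops of its two brass connectors are 57 mm above the bench), about 0.14 kg, origin under its centre, standing in one of the bins, tops below the tags' hinges.
- box_3: loose die-cast aluminium module box, 70 x 40 x 50 mm high (in a bin, the tops of its two brass connectors are 57 mm above the bench), about 0.14 kg, origin under its centre, standing in one of the bins, tops below the tags' hinges.
- box_4: loose die-cast aluminium module box, 70 x 40 x 50 mm high (in a bin, the tops of its two brass connectors are 57 mm above the bench), about 0.14 kg, origin under its centre, standing in one of the bins, tops below the tags' hinges.
- box_5: loose die-cast aluminium module box, 70 x 40 x 50 mm high (in a bin, the tops of its two brass connectors are 57 mm above the bench), about 0.14 kg, origin under its centre, standing in one of the bins, tops below the tags' hinges.
- box_6: loose die-cast aluminium module box, 70 x 40 x 50 mm high (in a bin, the tops of its two brass connectors are 57 mm above the bench), about 0.14 kg, origin under its centre, standing in one of the bins, tops below the tags' hinges.
- box_7: loose die-cast aluminium module box, 70 x 40 x 50 mm high (in a bin, the tops of its two brass connectors are 57 mm above the bench), about 0.14 kg, origin under its centre, standing in one of the bins, tops below the tags' hinges.
- screwdriver: loose screwdriver, 170 mm long, lying on the bench on the robot side of the rail. Not part of the job.
- tape: loose roll of yellow tape, 68 mm across, 19 mm high, on the robot side of the rail. Not part of the job.
- adapter: loose steel and brass barrel adapter, 30 mm across, 50 mm high, standing past one end of the row of bins. Not part of the job.
- jar: loose small glass jar, 52 mm across, 60 mm high, standing past the other end of the row of bins. Not part of the job.
- mug: loose white mug, 80 mm across, 90 mm high, to the robot's right. Not part of the job.

How it is judged (in metres and radians):
At the end, for the whole second after the job is handed in: Each tag straight in front of a bin with two boxes reads above 1.44 rad (dot face up), the tag in front of the bin with one box reads below 0.12 rad (bar face up), all tags at rest; every box and bystander within 30 mm of where it started ((((horizontal distance between clip_a and bin_a below 0.11 m or horizontal distance between clip_a and bin_b below 0.11 m or horizontal distance between clip_a and bin_c below 0.11 m) and value of joint tag_a above 1.44 rad) or (horizontal distance between clip_a and bin_d below 0.11 m and value of joint tag_a below 0.12 rad)) and velocity of joint tag_a between -0.1 and 0.1 rad/s and (((horizontal distance between clip_b and bin_a below 0.11 m or horizontal distance between clip_b and bin_b below 0.11 m or horizontal distance between clip_b and bin_c below 0.11 m) and value of joint tag_b above 1.44 rad) or (horizontal distance between clip_b and bin_d below 0.11 m and value of joint tag_b below 0.12 rad)) and velocity of joint tag_b between -0.1 and 0.1 rad/s and (((horizontal distance between clip_c and bin_a below 0.11 m or horizontal distance between clip_c and bin_b below 0.11 m or horizontal distance between clip_c and bin_c below 0.11 m) and value of joint tag_c above 1.44 rad) or (horizontal distance between clip_c and bin_d below 0.11 m and value of joint tag_c below 0.12 rad)) and velocity of joint tag_c between -0.1 and 0.1 rad/s and (((horizontal distance between clip_d and bin_a below 0.11 m or horizontal distance between clip_d and bin_b below 0.11 m or horizontal distance between clip_d and bin_c below 0.11 m) and value of joint tag_d above 1.44 rad) or (horizontal distance between clip_d and bin_d below 0.11 m and value of joint tag_d below 0.12 rad)) and velocity of joint tag_d between -0.1 and 0.1 rad/s and distance of each of box_1, box_2, box_3, box_4, box_5, box_6, box_7, screwdriver, tape, adapter, jar, mug from where it was at the start of the episode below 0.03 m); the robot touches nothing.
It fails at once if a module box is picked up or pushed about (moved more than 30 mm) (distance of any of box_1, box_2, box_3, box_4, box_5, box_6, box_7 from where it was at the start of the episode above 0.03 m).
It fails at once if another thing on the bench is picked up or pushed about (moved more than 30 mm) (distance of any of screwdriver, tape, adapter, jar, mug from where it was at the start of the episode above 0.03 m).
It fails at once if a tag is pinched or forced (more than 20 N between the fingers and a tag or its clip) (contact force between the fingers and clip_a above 20 N or contact force between the fingers and clip_b above 20 N or contact force between the fingers and clip_c above 20 N or contact force between the fingers and clip_d above 20 N).
It also fails if it takes over 61 s, if anything falls off the work surface, if the arm or the gripper's body presses on something with over 40 N, if the wrist force passes 120 N, or if a joint passes its speed limit or range.

## Working session

There is one attempt and no reset: what is moved stays moved. The work goes in short steps, Python scripts to look and compute and a tool call to move; the robot and the scene stay as the last step left them, time stands still between calls to the robot, and variables do not carry over. Pictures are saved under pics/ and viewed, at most 10 in all, crops included, and the job is handed in when it is done.

Besides the shell and the picture viewer there is one more tool, called after "Call:" as a command line: name --pt "numbers of a row" for each row, then --argument value for the rest. play_rows: Moves the arm, as the interface text tells. Shifts and turns lie within -1 to 1; 1 stands for 20 mm of shift or 30 degrees of turn. Its arguments: {"type":"object","properties":{"deltas":{"type":"array"},"grip_force":{"type":"number"}},"required":["deltas"]}

```bash
mkdir -p pics
python3 - <<'E'
from station import manip
import cv2,numpy as np
for n in ("scene","side"):
    im=manip.snapshot(n); cv2.imwrite(f"pics/{n}0.png",im[:,:,::-1])
    c=manip.get_calibration(n); print(n,{k:np.round(v,3).tolist() for k,v in c.items()})
s=manip.get_state();print(s)
E
```

```text
scene {'fx': 387.306, 'fy': 387.306, 'cx': 256.864, 'cy': 189.528, 'R': [[-0.01, 1.0, -0.008], [0.823, 0.003, -0.568], [-0.567, -0.012, -0.823]], 't': [65.427, -394.114, 1543.292]}
side {'fx': 444.182, 'fy': 444.182, 'cx': 263.256, 'cy': 189.909, 'R': [[-0.91, -0.413, -0.014], [-0.184, 0.436, -0.881], [0.37, -0.799, -0.473]], 't': [466.287, 181.908, 957.76]}
{'time': 0.1, 'joint_pos': array([-1.51230460e+00,  1.81440082e-01,  1.60788301e+00, -1.42304099e-05,
        1.35376704e+00, -2.06267922e-01]), 'qd': array([ 1.08986216e-03, -1.60670402e-03, -1.85522659e-03, -7.16514471e-05,
       -1.46209667e-03,  9.17011574e-04]), 'tau': array([ 1.25264716e-03, -4.34817266e+01, -3.42695904e+01,  7.04671838e-02,
        3.40247923e-02, -3.18366790e-05]), 'eef_pos': array([ 150.46874772, -554.50662038,  251.9272796 ]), 'orientation': array([-3.11262356e+00, -4.14477390e-01, -1.51805269e-04]), 'force': array([-0.31315329, -0.21833969, -0.53243666]), 'wrist_torque': array([ 0.03395479,  0.02156946, -0.00093085]), 'grip_force': 0.0, 'grip_width': 88.24967189255594}
```

View pics/scene0.png

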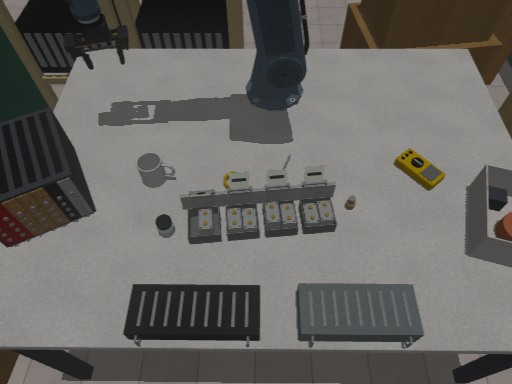

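View pics/side0.png

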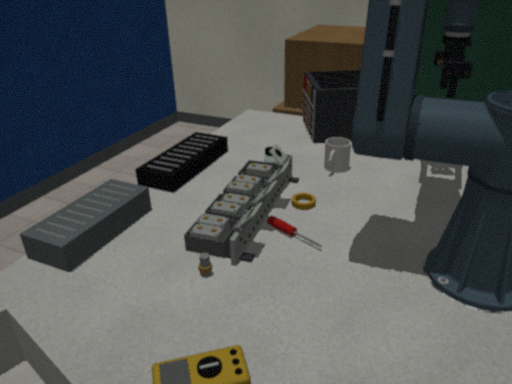

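The scene picture shows a rail at rows ~185-205, columns 182-335, with four bins behind it. The leftmost bin (205,222) seems to hold one box and the other three hold two. The three right tags (239,181), (277,177), (315,175) lean toward the robot, and the left one looks different. The side view shows the tape at (303,200) and the screwdriver at (290,230). I'll enlarge the row.

Run:
```python
import cv2,numpy as np
a=cv2.imread("pics/scene0.png")[150:250,170:350]; b=cv2.imread("pics/side0.png")[140:270,180:330]
cv2.imwrite("pics/c1.png",np.vstack([cv2.resize(a,(540,300),interpolation=2),cv2.resize(b[:, :],(540,300*1),interpolation=2)]))
```

```text
(no output)
```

View pics/c1.png

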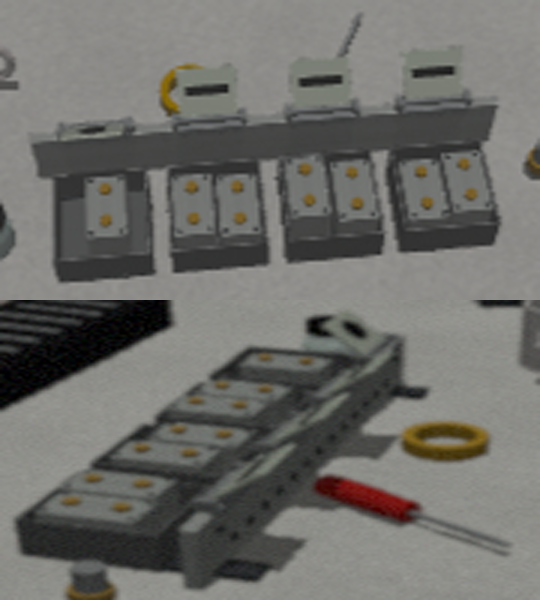

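The leftmost tag leans over its one-box bin (dot up), and the other three lean to the robot side with the bar up in front of full bins. So all four must be flipped. Rail top corners in the crop are (34,140) and (495,108), and the bars are at (207,90), (320,81), (433,71).

```bash
cat > h.py <<'E'
from station import manip
import numpy as np
def ray(n,uv,z,c=None):
    c=c or manip.get_calibration(n); R=np.array(c["R"]);t=np.array(c["t"]).ravel()
    o=-R.T@t; d=R.T@np.array([(uv[0]-c["cx"])/c["fx"],(uv[1]-c["cy"])/c["fy"],1])
    return o+d*(z-o[2])/d[2]
E
python3 - <<'E'
from h import *
f=lambda p:(170+p[0]/3,150+p[1]/3)
L,R=[ray("scene",f(p),70) for p in ((34,140),(495,108))]
print(L,R,np.linalg.norm(R-L),"yaw",np.degrees(np.arctan2(-(R-L)[0],(R-L)[1])))
for p in ((207,90),(320,81),(433,71)): print("bar",ray("scene",f(p),100))
for p in ((202,66),(320,57),(433,47)): print("edge",ray("scene",f(p),117))
for p in ((105,205),(208,203),(223,215),(333,190),(443,185)): print("box",ray("scene",f(p),57))
print("left tag",ray("scene",f((97,128)),100))
g=lambda p:(180+p[0]*150/540,140+(p[1]-300)*130/300)
for p in ((317,487),(510,550),(405,440),(490,440)): print("tool/tape",ray("side",g(p),10))
E
```

```text
[ 554.40924025 -288.65518706   70.        ] [513.01327725 180.58060253  70.        ] 471.0582256817834 yaw 5.041579324528663
bar [ 513.0914152  -113.77378851  100.        ]
bar [5.01401621e+02 2.90339514e-01 1.00000000e+02]
bar [488.33454263 115.48115477 100.        ]
edge [ 495.67144825 -118.64093618  117.        ]
edge [4.83868029e+02 5.11086033e-02 1.17000000e+02]
edge [470.68806525 114.85781808 117.        ]
box [ 622.34162001 -212.48651854   57.        ]
box [ 619.56503771 -110.95734702   57.        ]
box [633.08802987 -95.77753567  57.        ]
box [604.03496264  12.6584639   57.        ]
box [597.7186581  122.16051036  57.        ]
left tag [ 559.79920285 -220.65772319  100.        ]
tool/tape [499.65454444  -2.59252629  10.        ]
tool/tape [337.05375552  56.90416256  10.        ]
tool/tape [ 480.06492074 -125.74428412   10.        ]
tool/tape [ 419.9943384  -151.24454178   10.        ]
```

Clip estimates are roughly (546,-225), (534,-111), (522,4) and (510,118), with a yaw of about 6°. I'll close the gripper and move above the left bin, behind its tag.

Call:
play_rows --pt "-1 0.99 0.73 0 0 0 -0.15" --pt "-1 0.99 0.73 0 0 0 -0.15" --pt "-1 0.99 0.73 0 0 0 0" --pt "-1 0.99 0.73 0 0 0 0" --pt "-1 0.99 0.73 0 0 0 0" --pt "-1 0.99 0.73 0 0 0 0" --pt "-1 0.99 0.73 0 0 0 0" --pt "-1 0.99 0.73 0 0 0 0" --pt "-1 0.99 0.73 0 0 0 0" --pt "-1 0.99 0.73 0 0 0 0" --grip_force 5

```text
time: 1.1
eef_pos: [349.1, -408.0, 252.3]
orientation: [-3.136, -0.169, 0.0]
force: [-0.3, 0.2, -0.2]
grip_width: 10.5
grip_force: 0.0
```

Call:
play_rows --pt "-1 0.99 0.73 0 0 0 0" --pt "-1 0.99 0.73 0 0 0 0" --pt "-1 0.99 0.73 0 0 0 0" --pt "-1 0.99 0.73 0 0 0 0" --pt "-1 0.99 0.73 0 0 0 0" --pt "-1 0.99 0.73 0 0 0 0" --pt "-1 0.99 0.73 0 0 0 0" --pt "-1 0.99 0.73 0 0 0 0" --pt "-1 0.99 0.73 0 0 0 0" --pt "-1 0.99 0.73 0 0 0 0"

```text
time: 2.1
eef_pos: [547.0, -262.1, 252.2]
orientation: [-3.136, -0.169, 0.001]
force: [0.1, -1.3, 0.7]
grip_width: 0.3
grip_force: 0.0
```

Call:
play_rows --pt "-1 0.75 0.54 0 0 0 0" --pt "-1 0.75 0.54 0 0 0 0" --pt "-1 0.75 0.54 0 0 0 0" --pt "-1 0.75 0.54 0 0 0 0" --pt "-1 0 0 -0.8 0 0 0" --pt "-1 0 0 -0.8 0 0 0" --pt "-1 0 0 -0.8 0 0 0" --pt "-1 0 0 -0.8 0 0 0" --pt "-1 0 0 0 0 0 0" --pt "-1 0 0 0 0 0 0"

```text
time: 3.1
eef_pos: [606.0, -220.0, 188.0]
orientation: [-3.136, -0.168, 0.002]
force: [-0.0, 0.9, 1.4]
grip_width: 0.5
grip_force: 0.0
```

Run:
```python
from h import *
import cv2
for n in ("scene","side"):
    im=manip.snapshot(n)[:,:,::-1]
    a=im[130:250,160:350] if n=="scene" else im[90:270,180:350]
    cv2.imwrite(f"pics/{n}1.png",a)
a=cv2.resize(cv2.imread("pics/scene1.png"),(475,300)); b=cv2.resize(cv2.imread("pics/side1.png"),(283,300)); cv2.imwrite("pics/c2.png",np.hstack([a,b]))
```

```text
(no output)
```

View pics/c2.png

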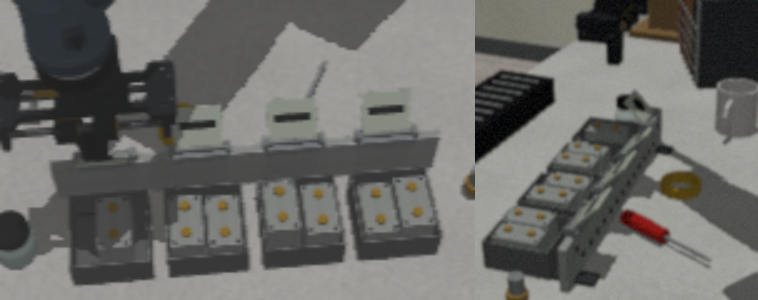

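The gripper is behind the left tag, with the tip over the bin. Next I lower it and push back toward the robot.

Call:
play_rows --pt "-1 0 0 -0.9 0 0 0" --pt "-1 0 0 -0.9 0 0 0" --pt "-1 0 0 -0.9 0 0 0" --pt "-1 0 0 -0.85 0 0 0" --pt "-1 0 0 0 0 0 0" --pt "-1 -0.4 -0.04 0 0 0 0" --pt "-1 -0.4 -0.04 0 0 0 0" --pt "-1 -0.4 -0.04 0 0 0 0" --pt "-1 -0.4 -0.04 0 0 0 0" --pt "-1 -0.4 -0.04 0 0 0 0"

```text
time: 4.2
eef_pos: [565.9, -224.0, 118.3]
orientation: [3.137, 0.169, 0.001]
force: [-0.4, -0.1, 0.3]
grip_width: 0.5
grip_force: 0.1
```

Call:
play_rows --pt "-1 -0.4 -0.04 0 0 0 0" --pt "-1 -0.4 -0.04 0 0 0 0" --pt "-1 -0.4 -0.04 0 0 0 0" --pt "-1 -0.15 0 0 0 0 0" --pt "-1 0 0 0 0 0 0" --pt "-1 0 0 0.8 0 0 0" --pt "-1 0 0 0.8 0 0 0" --pt "-1 0 0 0.8 0 0 0" --pt "-1 0 0 0.8 0 0 0" --pt "-1 0 0 0.8 0 0 0"

```text
time: 5.2
eef_pos: [540.1, -226.3, 199.8]
orientation: [3.136, 0.17, 0.002]
force: [-0.2, 0.1, 0.3]
grip_width: 0.7
grip_force: 0.0
```

Call:
play_rows --pt "-1 -0.56 0.91 0 0 0 0" --pt "-1 -0.56 0.91 0 0 0 0" --pt "-1 -0.56 0.91 0 0 0 0" --pt "-1 -0.56 0.91 0 0 0 0" --pt "-1 -0.56 0.91 0 0 0 0" --pt "-1 -0.56 0.91 0 0 0 0" --pt "-1 0 0 -1 0 0 0" --pt "-1 0 0 -1 0 0 0" --pt "-1 0 0 -1 0 0 0" --pt "-1 0 0 -1 0 0 0"

```text
time: 6.2
eef_pos: [473.3, -117.1, 118.5]
orientation: [3.136, 0.17, 0.003]
force: [-0.2, -0.8, 0.1]
grip_width: 0.2
grip_force: 0.0
```

Run:
```python
from h import *
import cv2
for n in ("scene","side"):
    im=manip.snapshot(n)[:,:,::-1]
    a=im[130:250,160:350] if n=="scene" else im[90:270,180:350]
    cv2.imwrite(f"pics/{n}1.png",a)
a=cv2.resize(cv2.imread("pics/scene1.png"),(475,300)); b=cv2.resize(cv2.imread("pics/side1.png"),(283,300)); cv2.imwrite("pics/c3.png",np.hstack([a,b]))
print(manip.get_state()["eef_pos"])
```

```text
[ 471.2614568  -116.22235703  116.46512987]
```

View pics/c3.png

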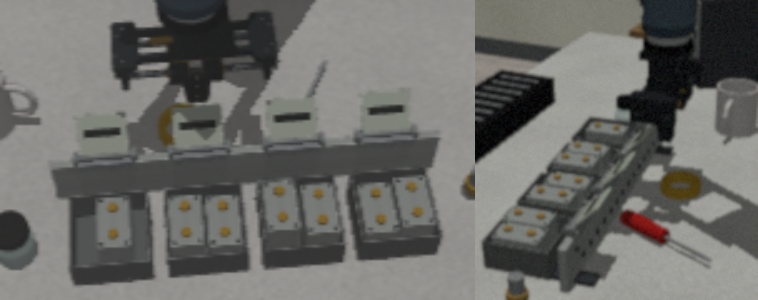

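The left tag now lies on the robot side with its bar up (crop 102,132). The fingers are just in front of tag 2 at (197,95). I'll push it over, then carry on to tag 3.

Call:
play_rows --pt "-1 0.4 0.04 0 0 0 0" --pt "-1 0.4 0.04 0 0 0 0" --pt "-1 0.4 0.04 0 0 0 0" --pt "-1 0.4 0.04 0 0 0 0" --pt "-1 0.4 0.04 0 0 0 0" --pt "-1 0.4 0.04 0 0 0 0" --pt "-1 0.4 0.04 0 0 0 0" --pt "-1 0.4 0.04 0 0 0 0" --pt "-1 0.2 0 0 0 0 0" --pt "-1 0 0 0 0 0 0"

```text
time: 7.3
eef_pos: [540.8, -110.6, 117.7]
orientation: [3.137, 0.17, 0.0]
force: [0.4, -0.2, -0.7]
grip_width: 0.5
grip_force: 0.0
```

Call:
play_rows --pt "-1 0 0 1 0 0 0" --pt "-1 0 0 1 0 0 0" --pt "-1 0 0 1 0 0 0" --pt "-1 0 0 1 0 0 0" --pt "-1 -0.65 0.9 0 0 0 0" --pt "-1 -0.65 0.9 0 0 0 0" --pt "-1 -0.65 0.9 0 0 0 0" --pt "-1 -0.65 0.9 0 0 0 0" --pt "-1 -0.65 0.9 0 0 0 0" --pt "-1 -0.65 0.9 0 0 0 0"

```text
time: 8.3
eef_pos: [461.4, -2.0, 197.6]
orientation: [-3.137, -0.169, 0.0]
force: [0.4, 0.8, 0.8]
grip_width: 0.1
grip_force: 0.0
```

Tag 3: descend and push. Then tag 4.

Call:
play_rows --pt "-1 0 0 -1 0 0 0" --pt "-1 0 0 -1 0 0 0" --pt "-1 0 0 -1 0 0 0" --pt "-1 0 0 -1 0 0 0" --pt "-1 0 0 0 0 0 0" --pt "-1 0.4 0.04 0 0 0 0" --pt "-1 0.4 0.04 0 0 0 0" --pt "-1 0.4 0.04 0 0 0 0" --pt "-1 0.4 0.04 0 0 0 0" --pt "-1 0.4 0.04 0 0 0 0"

```text
time: 9.3
eef_pos: [503.5, 1.5, 118.2]
orientation: [3.137, 0.169, 0.002]
force: [-0.4, 0.0, 0.5]
grip_width: 0.3
grip_force: 0.0
```

Call:
play_rows --pt "-1 0.4 0.04 0 0 0 0" --pt "-1 0.4 0.04 0 0 0 0" --pt "-1 0.4 0.04 0 0 0 0" --pt "-1 0.3 0.02 0 0 0 0" --pt "-1 0 0 0 0 0 0" --pt "-1 0 0 0.8 0 0 0" --pt "-1 0 0 0.8 0 0 0" --pt "-1 0 0 0.8 0 0 0" --pt "-1 0 0 0.8 0 0 0" --pt "-1 0 0 0.8 0 0 0"

```text
time: 10.3
eef_pos: [532.3, 4.3, 198.3]
orientation: [-3.137, -0.169, -0.001]
force: [0.5, 0.1, -0.8]
grip_width: 0.7
grip_force: 0.0
```

Call:
play_rows --pt "-1 -0.65 0.9 0 0 0 0" --pt "-1 -0.65 0.9 0 0 0 0" --pt "-1 -0.65 0.9 0 0 0 0" --pt "-1 -0.65 0.9 0 0 0 0" --pt "-1 -0.65 0.9 0 0 0 0" --pt "-1 -0.65 0.9 0 0 0 0" --pt "-1 0 0 -1 0 0 0" --pt "-1 0 0 -1 0 0 0" --pt "-1 0 0 -1 0 0 0" --pt "-1 0 0 -1 0 0 0"

```text
time: 11.3
eef_pos: [454.4, 112.3, 117.1]
orientation: [-3.137, -0.169, -0.002]
force: [0.3, 0.0, 0.1]
grip_width: 0.6
grip_force: 0.0
```

Call:
play_rows --pt "-1 0.4 0.04 0 0 0 0" --pt "-1 0.4 0.04 0 0 0 0" --pt "-1 0.4 0.04 0 0 0 0" --pt "-1 0.4 0.04 0 0 0 0" --pt "-1 0.4 0.04 0 0 0 0" --pt "-1 0.4 0.04 0 0 0 0" --pt "-1 0.4 0.04 0 0 0 0" --pt "-1 0.4 0.04 0 0 0 0" --pt "-1 0.1 0 0 0 0 0" --pt "-1 0 0 0 0 0 0"

```text
time: 12.3
eef_pos: [520.3, 118.7, 117.7]
orientation: [-3.137, -0.169, 0.001]
force: [-1.1, 0.5, 3.8]
grip_width: 0.2
grip_force: 1.7
```

Call:
play_rows --pt "-1 0 0 1 0 0 0" --pt "-1 0 0 1 0 0 0" --pt "-1 0 0 1 0 0 0" --pt "-1 0 0 1 0 0 0" --pt "-1 0 0 1 0 0 0" --pt "-1 -1 0 1 0 0 0" --pt "-1 -1 0 0 0 0 0" --pt "-1 -1 0 0 0 0 0" --pt "-1 -1 0 0 0 0 0" --pt "-1 -1 0 0 0 0 0"

```text
time: 13.3
eef_pos: [419.4, 118.6, 237.6]
orientation: [3.137, 0.169, 0.001]
force: [0.0, -0.7, 0.5]
grip_width: 0.4
grip_force: 0.0
```

Run:
```python
from h import *
import cv2
for n in ("scene","side"):
    im=manip.snapshot(n)[:,:,::-1]
    a=im[130:250,160:350] if n=="scene" else im[90:270,180:350]
    cv2.imwrite(f"pics/{n}1.png",a)
a=cv2.resize(cv2.imread("pics/scene1.png"),(475,300)); b=cv2.resize(cv2.imread("pics/side1.png"),(283,300)); cv2.imwrite("pics/c4.png",np.hstack([a,b]))
```

```text
(no output)
```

View pics/c4.png

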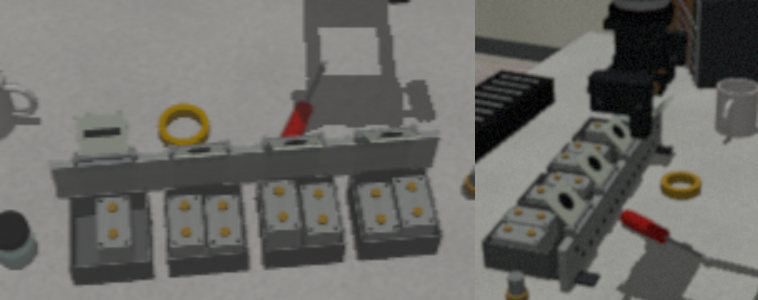

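The last picture shows the left tag bar up on the robot side (102,132). The other three lean over their full bins with the dots visible (side view 610,130; 593,162; 567,200). The boxes, tape and screwdriver have not moved, and the arm is clear.

```bash
python3 -c "
from station import manip
print(manip.sign_off())"
```

```text
the job is handed in; nothing more can be done
None
```

I flipped all four tags and handed the job in at about 13 s. The three full bins' tags now lean back dot face up, the one-box bin's tag leans out bar face up, and the final pictures show nothing else in view moved; sign-off returned no verdict.

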